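# Stand the tabbed plate in the vise and slide the jaw home

## Task

The aluminium plate with the narrow tab is to be filed: stand it in the open vise, tab up, its foot down on the vise bed and midway across the jaws, and let go of it. Then slide the loose jaw up against it, gently, without squeezing hard, so that the plate is left standing upright and snug between the two jaws. Leave the other things on the bench where they are.

Things in the scene. Friction and masses are not known exactly. Their poses are not given: they have to be found in the camera images.
- plate: Flat aluminium plate lying on the bench: a body 70 mm long (its x) x 46 mm wide (its y) x 10 mm thick (its z), with a tab 20 mm wide that sticks out a further 22 mm at its +x end (92 mm overall). Origin: centre of the underside of the 70 x 46 body. About 0.14 kg.
- plate_foot (a point): Middle of the plate's foot, the plain 46 mm end farthest from the tab (35 mm from the origin along -x, at half thickness).
- plate_tab (a point): Middle of the end face of the plate's tab (57 mm from the origin along +x, at half thickness).
- vise: Push-to-close vise, fixed. Dark steel bed, x -115 to +75 mm, 52 mm wide, top 20 mm high, with two flanges 80 mm wide, 8 mm high. Grey fixed jaw x +30 (its face) to +64 mm, 34 mm wide; grey loose jaw 45 mm long, 34 mm wide, slides along x on the -x side; both tops 54 mm high. Origin: on the bench under the bed's centre line; x points from loose to fixed jaw, y across the jaws, z up.
- vise_slot (a point): Foot of the fixed jaw's face: on the bed's top (z = 20 mm), at mid width, x = +30 mm in the vise's frame. The slot lies on its -x side.
- jaw (a joint): How far the loose jaw has been slid in, m. At 0 the slot is 56 mm wide; the slot is 56 mm minus this value. It slides with a light drag (about 4 N) and stays where it is left.
- jaw_push (a point): Middle of the loose jaw's back face (the face away from the slot, 34 mm wide), 40 mm above the bench, 14 mm below the jaw's top. Push here along the vise's +x. The jaw's own gripping face is 45 mm farther along +x.
- spare: Spare bar, plain aluminium 75 x 34 x 10 mm, no tab, lying flat; bystander. Origin: centre of its underside.
- hexkey: Dark steel L-shaped hex key, 85 x 20 mm, 8 mm thick, lying flat; bystander.
- caliper: Digital caliper, 210 mm long, lying flat; bystander. Origin: under the middle of its beam.
- driver: Screwdriver with a black handle, lying down; bystander.
- hammer: Hammer, lying down; bystander.
- tape: Cardboard-coloured tape roll, 90 mm across, 24 mm high; bystander.
- oil: White oil bottle, 48 mm across, 120 mm high, standing; bystander.
Not all that is in view belongs to the job. What is shaped like the plate but purple is not meant.

How it is judged:
On the way:
1. The plate's foot is on the bed in the slot, tab higher than the foot, and the robot has let go of it, the jaw still open (x of plate_foot in the frame of vise between -0.03 and 0.032 m and y of plate_foot in the frame of vise between -0.015 and 0.015 m and z of plate_foot in the frame of vise between 0.015 and 0.03 m and angle between plate's own x axis and vertical below 1.1 rad and contact force between the fingers and plate below 0.05 N and value of joint jaw below 0.04 m), for 0.2 s.
At the end, for the whole second after the job is handed in: The plate stands tab up between the jaws, upright and square to them within 4 degrees, its foot on the bed (within 3.5 mm) and centred across the jaws within 10 mm, the loose jaw slid up to it (slot under 11.7 mm for the 10 mm plate), all at rest and released (angle between plate's own x axis and vertical below 0.07 rad and angle between the z axis of plate and the x axis of vise, either way round below 0.07 rad and y of plate_foot in the frame of vise between -0.01 and 0.01 m and x of plate_foot in the frame of vise between 0.019 and 0.03 m and z of plate_foot in the frame of vise between 0.017 and 0.0235 m and value of joint jaw above 0.0443 m and linear speed of plate below 0.02 m/s and angular speed of plate below 0.1 rad/s); the robot touches nothing.
It fails at once if the plate is squeezed or struck hard against the vise (over 80 N in all, both jaws together) (contact force between plate and vise above 80 N).
It fails at once if a bystander is moved by more than 25 mm (distance of any of spare, hexkey, caliper, driver, hammer, tape, oil from where it was at the start of the episode above 0.025 m).
It also fails if it takes over 54 s, if anything falls off the work surface, if the arm or the gripper's body presses on something with over 40 N, if the wrist force passes 120 N, or if a joint passes its speed limit or range.

## Robot

A 6-joint arm with a two-finger parallel gripper is mounted at the origin on the work surface. World frame = base frame: x ahead of the robot, y to its left, z up, the work surface at z = 0. Lengths are in m, angles in rad, forces in N, time in s.
With the tool pointing down it reaches from about 0.325 to 0.75 m from the base axis. Payload 7.6 kg.
Tool frame: the origin (TCP) lies between the finger pads; the fingertips stand 25 mm ahead of it and the grasp point (between the pads) lies 6 mm ahead of it; z points along the fingers, y is the line along which they close (so a half turn about z gives the same grasp; the last joint's range is limited). The gripper opens to 85 mm and grips with 20 to 120 N. Pads are 22 mm wide; open, the fingers measure 114 mm over their backs; the gripper's body (76 mm by 85 mm) begins 54 mm behind the grasp point. The pads swing forward as they close: fully open they stand 13 mm farther back than shut.
Start: joints at [-1.195, 0.052, 1.401, -0, 1.689, -0.07], TCP at [0.226, -0.474, 0.256] pointing down, gripper open.
Joint ranges: [-2.9, 2.9], [-0.91, 2.17], [0.12, 2.37], [-1.06, 4.2], [0.26, 2.73], [-2.93, 2.93]. Speed limits (rad/s): [2.57, 2.57, 3.01, 3.14, 3.14, 3.14].

## Interface

Orientations are given as [roll, pitch, yaw] about the fixed x, y, z axes, in that order (R = Rz(yaw) Ry(pitch) Rx(roll)).
In Python, from cell import status, get_image, camera_info, ticket gives the robot as it stands.
- The arm moves only by the shell command python3 -m handwheel 'ROWS' [FORCE]. ROWS is JSON, a list of rows, each a list of 7 numbers: the shift along the tool's x, y, z normalised to -1 to 1, where 1 is 0.05 m, then the turn, a rotation vector about the tool's x, y, z normalised to -1 to 1, where 1 is 8 degrees, then the closure, from 0 (fully open) to 1 (shut). A call has exactly 8 rows; each row shifts and turns the commanded pose from where the row before left it, along the tool's axes as they then stand; what a row does not reach is not made up. A row lasts 1/8 s, in which the tool goes at most 62.5 mm and 10.7 degrees, less where a joint would pass 70% of its speed; a pose out of reach is approached as far as the arm can. A call with a number of a shift or a turn outside -1 to 1 is refused whole. A call with a gripper value outside its range is refused whole. The fingers move at their own pace and stop on an object; FORCE is the grip in N (left out, the last holds). Time passes only in rows, so rows that do not move let the fingers close, or fill a call up. It gives the time, the measured TCP pose, the force, the opening and the grip force at its end, in the units of the state.
- status.get_state(): the state, without advancing time (a new reading comes with each control period).
- get_image(name): name is "scene" or "top"; returns the picture (384x512x3 uint8, red, green, blue); there is no depth.
- camera_info(name): a dict with "mtx" (3x3 intrinsics, pixels), "dist" ([k1, k2, p1, p2, k3] as OpenCV has them; the pictures are not rectified), "xyz" and "rotation" of the camera in the world. Camera axes: x right, y down, z forward; pixel columns grow to the right and rows downward; lengths in m; the calibration is good to about 2 mm. A picture is of the moment at which its call begins. camera_info takes no time and is no camera call.
- ticket.hand_in(): hands the job in; it is judged then, once.
The state is a dict: "time_s": time; "q": joint angles; "dq": joint speeds; "joint_efforts": joint torques, N m; "ee_pos": TCP position; "eef_rot": TCP orientation; "wrist_force": force on the tool from outside, world axes, zero at the start; "moment": the same for the moment, N m; "opening": finger opening in m; "finger_force": force on a finger pad.
Only numpy, scipy, OpenCV 4.12 (cv2) and the standard library are available. Lean on these libraries where they do the work, as an engineer would, in place of code of your own. Each camera call takes 0.05 s, during which the arm holds its last target. There are 200 camera calls.

## Working session

There is one attempt and no reset: what is moved stays moved. The work goes in short steps, Python scripts to look and compute and a shell command to move; the robot and the scene stay as the last step left them, time stands still between calls to the robot, and variables do not carry over. Pictures are saved under pics/ and viewed, at most 10 in all, crops included, and the job is handed in when it is done.

```bash
mkdir -p pics; python3 - <<'E'
from cell import status,get_image,camera_info
import cv2
for n in("top","scene"):
    cv2.imwrite(f"pics/{n}0.png",cv2.cvtColor(get_image(n),cv2.COLOR_RGB2BGR))
    c=camera_info(n);print(n,c)
s=status.get_state();print(s)
E
```

```text
top {'mtx': array([[367.19075474,   0.        , 252.85548904],
       [  0.        , 367.19075474, 190.14658108],
       [  0.        ,   0.        ,   1.        ]]), 'dist': array([0.00802079, 0.        , 0.        , 0.        , 0.        ]), 'xyz': array([0.40979556, 0.01341454, 1.01203729]), 'rotation': array([-2.9449987 , -0.01896325, -1.54481782])}
scene {'mtx': array([[436.28921032,   0.        , 255.42324582],
       [  0.        , 436.28921032, 183.96405587],
       [  0.        ,   0.        ,   1.        ]]), 'dist': array([-0.06946999,  0.        ,  0.        ,  0.        ,  0.        ]), 'xyz': array([ 1.50709522, -0.01786775,  0.69596794]), 'rotation': array([-2.19449888, -0.0052867 ,  1.52648661])}
{'time_s': 0.1, 'q': array([-1.19528058e+00,  5.28030847e-02,  1.40164766e+00,  2.20789148e-05,
        1.68858012e+00, -7.02700036e-02]), 'dq': array([ 1.81918084e-04, -1.62550460e-04, -3.57624388e-03, -1.42104295e-03,
       -9.51872388e-05,  7.24779668e-04]), 'joint_efforts': array([ 9.34190721e-04, -3.82581246e+01, -3.60986137e+01, -1.36068779e-04,
        4.73316119e-03,  5.22200043e-07]), 'ee_pos': array([ 0.22631662, -0.47345557,  0.25552893]), 'eef_rot': array([-3.14015954e+00, -1.22855120e-04,  4.45788237e-01]), 'wrist_force': array([0.40620519, 0.47802674, 0.15846293]), 'moment': array([0.05396519, 0.04456214, 0.00373755]), 'finger_force': 0.0, 'opening': 0.08567570746967317}
```

View pics/top0.png

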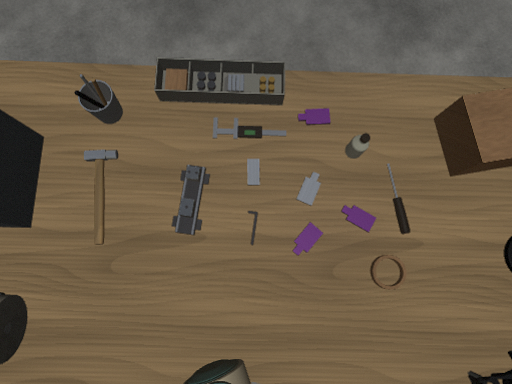

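View pics/scene0.png

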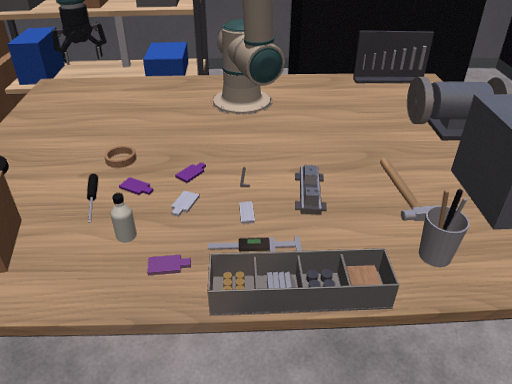

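The top picture shows the plate at about (310,188) with its tab toward (316,176), and the vise around (190,200). Next I enlarge both.

```bash
cat > h.py <<'E'
import numpy as np,cv2
from cell import status,get_image,camera_info
from scipy.spatial.transform import Rotation as R
def cam(n):
    c=camera_info(n);return c,R.from_euler('xyz',c['rotation']).as_matrix()
def unproj(n,uv,z):
    c,M=cam(n);p=cv2.undistortPoints(np.array(uv,float).reshape(-1,1,2),c['mtx'],c['dist']).reshape(-1,2)
    d=np.c_[p,np.ones(len(p))]@M.T;o=np.array(c['xyz'])
    return o+d*((z-o[2])/d[:,2])[:,None]
def proj(n,P):
    c,M=cam(n);q=(np.array(P,float).reshape(-1,3)-c['xyz'])@M
    return cv2.projectPoints(q,np.zeros(3),np.zeros(3),c['mtx'],c['dist'])[0].reshape(-1,2)
def crop(n,img,x,y,w,h,k):
    return cv2.resize(img[y:y+h,x:x+w],None,fx=k,fy=k,interpolation=cv2.INTER_CUBIC)
E
python3 - <<'E'
from h import *
t=cv2.imread("pics/top0.png");s=cv2.imread("pics/scene0.png")
a=np.hstack([crop(0,t,165,155,50,85,7),crop(0,t,285,160,50,85,7)])
b=np.hstack([crop(0,s,285,155,50,65,7),crop(0,s,160,175,50,65,7)])
cv2.imwrite("pics/ct.png",cv2.convertScaleAbs(a,alpha=1.5));cv2.imwrite("pics/cs.png",cv2.convertScaleAbs(b,alpha=1.3))
# plate by threshold in top
hsv=cv2.cvtColor(t,cv2.COLOR_BGR2HSV);print(t[190,308],t[172,253])
m=((hsv[...,1]<70)&(hsv[...,2]>120)).astype(np.uint8)
n,l,st,ce=cv2.connectedComponentsWithStats(m)
for i in range(1,n):
    if st[i,4]>60 and st[i,1]>130: 
        pts=cv2.findNonZero((l==i).astype(np.uint8));print(st[i],ce[i],unproj("top",ce[i],.01),cv2.minAreaRect(pts))
E
```

```text
[134 128 124] [130 125 120]
[354 142  14   8  80] [360.1625 145.7   ] [[ 0.74882431 -0.30448995  0.01      ]] ((360.5, 145.5), (7.0, 13.0), 90.0)
[247 158  13  27 310] [252.80322581 170.65483871] [[0.6657078  0.00120076 0.01      ]] ((253.0, 171.0), (26.0, 12.0), 90.0)
[297 172  24  33 424] [309.12971698 189.15330189] [[ 0.6173327  -0.15741807  0.01      ]] ((310.24139404296875, 187.10345458984375), (16.544612884521484, 31.513547897338867), 23.198589324951172)
```

View pics/ct.png

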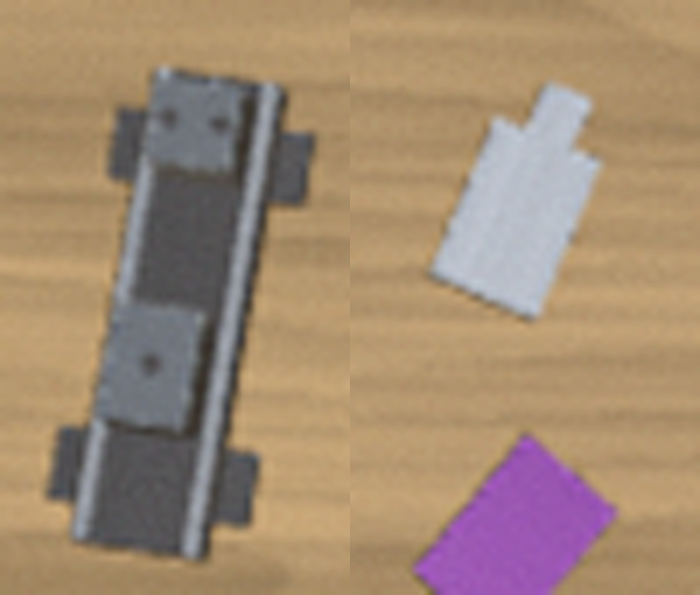

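View pics/cs.png

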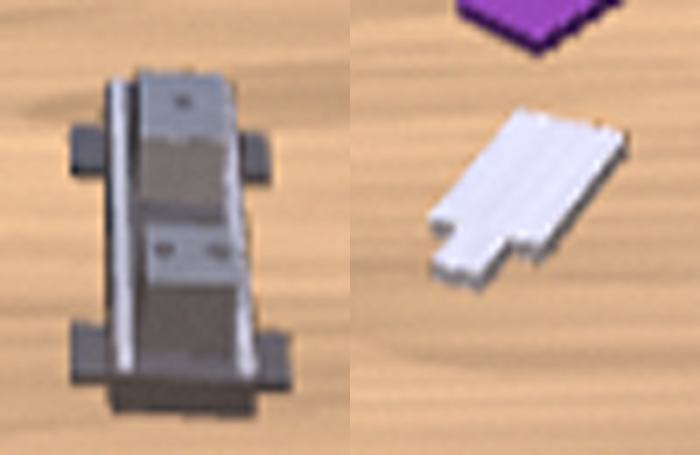

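Close-ups: fixed jaw at the top of the vise crop (face from about (145,165) to (235,175)), loose jaw below it. The plate's tab points up and to the right. I fit both poses by least squares over both cameras.

```bash
python3 - <<'E'
from h import *
from scipy.optimize import least_squares as LS
def px(c,o): return np.array(c)/7+np.array(o)-.43
def fit(obj,obs,x0):
    def f(p):
        r=[]
        for n,(P,u) in obs.items():
            P=np.array(P,float)/1000;c,s=np.cos(p[2]),np.sin(p[2])
            W=np.c_[P[:,0]*c-P[:,1]*s+p[0],P[:,0]*s+P[:,1]*c+p[1],P[:,2]]
            r.append((proj(n,W)-u).ravel())
        return np.concatenate(r)
    s=LS(f,x0,loss='soft_l1');print(obj,s.x,np.degrees(s.x[2]));
    r=f(s.x).reshape(-1,2);print(np.round(r,1).tolist())
pt=[[-35,23,10],[-35,-23,10],[35,23,10],[35,-23,10],[57,10,10],[57,-10,10]]
T=px([[82,275],[187,320],[145,117],[252,160],[200,83],[243,103]],[285,160])
S=px([[275,135],[170,110],[190,248],[80,218],[125,282],[83,265]],[160,175])
ps=[pt[i] for i in(1,0,3,2,5,4)]
# scene is seen from the far side: image right = world +y
ps=[pt[i] for i in(0,1,2,3,4,5)]
for o in ({'top':(pt,T)},{'scene':(ps,S)},{'top':(pt,T),'scene':(ps,S)}): fit('plate',o,[.617,-.157,-.4])
vt=[[75,26,20],[75,-26,20],[-115,26,20],[-115,-26,20],[30,17,54],[30,-17,54],[64,-17,54]]
VT=px([[155,70],[285,85],[75,543],[205,558],[145,165],[235,175],[245,83]],[165,155])
vs=[[75,-26,20],[75,26,20],[64,-17,54],[64,17,54]]
VS=px([[113,377],[258,374],[147,285],[240,281]],[285,155])
for o in ({'top':(vt,VT)},{'scene':(vs,VS)},{'top':(vt,VT),'scene':(vs,VS)}): fit('vise',o,[.59,.19,-.15])
E
```

```text
plate [ 0.61271319 -0.15552724 -0.38801703] -22.231738322799494
[[-0.2, -0.1], [0.1, 0.1], [0.3, 0.1], [0.2, 0.4], [-0.4, -0.2], [0.0, -0.3]]
plate [ 0.61822975 -0.15496852 -0.39678591] -22.734158101420192
[[0.5, 0.3], [-0.2, 0.2], [0.2, 0.0], [-0.4, 0.2], [0.6, -0.7], [-0.6, -0.1]]
plate [ 0.61432357 -0.15547368 -0.39238157] -22.481808043084342
[[-0.3, -0.7], [0.0, -0.4], [0.3, -0.5], [0.2, -0.1], [-0.3, -0.7], [0.1, -0.8], [0.3, -0.6], [-0.4, -0.7], [0.2, -1.0], [-0.4, -0.7], [0.6, -1.7], [-0.5, -1.1]]
vise [ 0.59831365  0.16766857 -0.10319117] -5.912418572264759
[[-0.0, -0.2], [-0.1, 0.0], [-0.2, 0.1], [0.4, 0.5], [-0.0, -0.6], [-0.3, -0.4], [0.3, 0.6]]
vise [ 0.60203953  0.16156551 -0.01154655] -0.661568467482215
[[0.2, 0.2], [0.4, 0.2], [-0.6, -0.4], [-0.0, -0.1]]
vise [ 0.59904257  0.16785362 -0.09990334] -5.724039612407446
[[-0.2, -0.5], [-0.2, -0.3], [-0.2, -0.1], [0.5, 0.2], [-0.1, -0.8], [-0.4, -0.6], [0.2, 0.3], [-0.2, -1.2], [0.2, -0.0], [-0.6, -1.6], [0.1, -0.5]]
```

```bash
cat >> h.py <<'E'
def TR(pos,x,z):
    "rotation with tool x near x, tool z = z"
    z=np.array(z,float);z/=np.linalg.norm(z);y=np.cross(z,x);y/=np.linalg.norm(y)
    return np.array(pos,float),np.c_[np.cross(y,z),y,z]
def need(pos,Rm):
    s=status.get_state();Rc=R.from_euler('xyz',s['eef_rot']).as_matrix()
    d=np.array(pos)-s['ee_pos']
    rv=R.from_matrix(Rc.T@Rm).as_rotvec(degrees=True)
    print('t',round(s['time_s'],2),'now-tool units shift',np.round(Rc.T@d/.05,3),'turn/8deg',np.round(rv/8,3),'target-tool shift',np.round(Rm.T@d/.05,3))
    print(' q',np.round(s['q'],3),'pos',np.round(s['ee_pos'],4),'F',np.round(s['wrist_force'],1),'open',round(s['opening'],4),'ff',round(s['finger_force'],1))
PL=np.array([.6133,-.1555]);PY=np.radians(-22.4)
VI=np.array([.5985,.1678]);VY=np.radians(-5.85)
ux=lambda a:np.array([np.cos(a),np.sin(a),0]);uz=np.array([0,0,1.])
def pick(h,tilt,px=.018,g=.018):
    "grip point (g ahead of TCP) at plate x=px, z=.005, backed off h along z"
    p=np.r_[PL,.005]+px*ux(PY);th=np.radians(tilt)
    z=-uz*np.cos(th)-ux(PY)*np.sin(th)
    return TR(p-g*z+h*uz,ux(PY),z)
E
python3 -m handwheel '[[0.9,-0.19,0,0,0,0.7,0],[0.9,-0.19,0,0.0,0,0.7,0],[0.9,-0.19,0,0,0,0.7,0],[0.9,-0.19,0,0,0,0.7,0],[0.9,0.0,0,0,0,0.7,0],[0.9,0.1,0,0,0,0.7,0],[0.9,0.2,0,0,0,0.7,0],[0.9,0.3,0,0,0,0.7,0]]' 80
python3 -c "
from h import *
need(*pick(.08,20))"
```

```text
time_s: 1.1
ee_pos: [0.5609, -0.4304, 0.256]
eef_rot: [-3.141, 0.0, -0.338]
wrist_force: [0.8, -0.6, 1.1]
opening: 0.0854
finger_force: 0.0
t 1.1 now-tool units shift [-0.351 -5.509  3.082] turn/8deg [ 0.065 -2.497  0.375] target-tool shift [ 0.45  -5.483  3.115]
 q [-0.707  0.598  0.735  0.     1.808  1.202] pos [ 0.5609 -0.4304  0.256 ] F [ 0.8 -0.6  1.1] open 0.0854 ff 0.0
```

```bash

python3 -m handwheel '[[0,-0.9,0,0,-0.3,0,0],[0,-0.9,0,0,-0.3,0.1,0],[0,-0.9,0,0,-0.3,0.1,0],[0,-0.9,0,0,-0.3,0.1,0],[0,-0.9,0,0,-0.3,0.07,0],[0,-0.6,0.5,0,-0.3,0,0],[0,-0.3,0.5,0,-0.3,0,0],[0,0,0.5,0,-0.4,0,0]]' 80
python3 -c "
from h import *
need(*pick(.05,20))"
```

```text
time_s: 2.1
ee_pos: [0.636, -0.1708, 0.1811]
eef_rot: [3.135, 0.353, -0.389]
wrist_force: [0.3, -1.3, 0.1]
opening: 0.0854
finger_force: 0.0
t 2.1 now-tool units shift [ 0.706 -0.124  2.067] turn/8deg [0.054 0.029 0.015] target-tool shift [ 0.698 -0.109  2.07 ]
 q [-0.324  0.748  0.7    0.017  2.047  1.639] pos [ 0.636  -0.1708  0.1811] F [ 0.3 -1.3  0.1] open 0.0854 ff 0.0
```

```bash

python3 -m handwheel '[[0.2,-0.06,0.5,0,0,0,0.25],[0.2,-0.06,0.5,0,0,0,0.25],[0.2,0,0.5,0,0,0,0.25],[0.1,0,0.5,0.05,0.03,0,0.25],[0,0,0,0,0,0,0.25],[0,0,0,0,0,0,0.25],[0,0,0,0,0,0,0.25],[0,0,0,0,0,0,0.25]]' 80
python3 - <<'E'
from h import *
need(*pick(.0,20))
t=cv2.cvtColor(get_image("top"),cv2.COLOR_RGB2BGR);s=cv2.cvtColor(get_image("scene"),cv2.COLOR_RGB2BGR)
cv2.imwrite("pics/a.png",np.hstack([crop(0,t,275,130,70,90,5),crop(0,s,150,130,90,90,5)]))
E
```

```text
time_s: 3.1
ee_pos: [0.6378, -0.1661, 0.0782]
eef_rot: [-3.141, 0.343, -0.39]
wrist_force: [-0.1, 0.4, -0.7]
opening: 0.0641
finger_force: 0.0
t 3.1 now-tool units shift [ 0.331 -0.01   1.076] turn/8deg [ 0.001 -0.043  0.009] target-tool shift [ 0.337 -0.01   1.074]
 q [-0.32   0.802  0.823  0.025  1.858  1.643] pos [ 0.6378 -0.1661  0.0782] F [-0.1  0.4 -0.7] open 0.0641 ff 0.0
```

View pics/a.png

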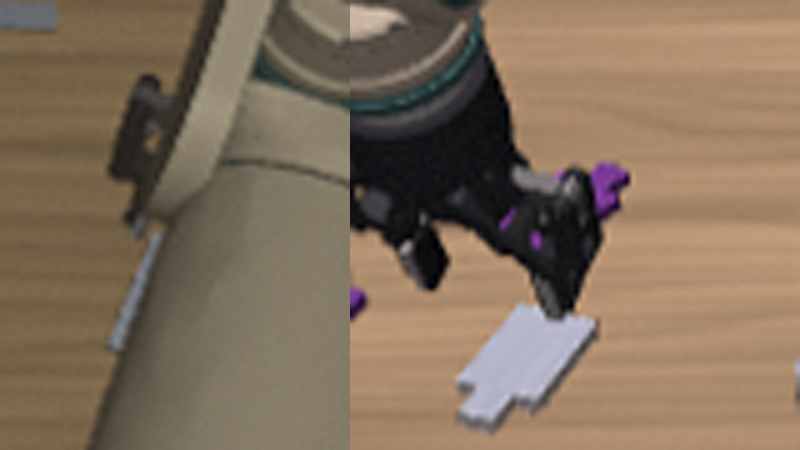

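The gripper is above the plate, with its fingers (right half, about (430,285) and (560,315)) on either side of the plate's line. I descend.

```bash

python3 -m handwheel '[[0.08,0,0.22,0,0,0,0.25],[0.08,0,0.22,0,0,0,0.25],[0.08,0,0.22,0,0,0,0.25],[0.08,0,0.2,0,0,0,0.25],[0,0,0,0,0,0,0.25],[0.01,0,0.03,0,0,0,0.25],[0.01,0,0.03,0,0,0,0.25],[0.0,0,0.0,0,0,0,0.25]]' 80
python3 -c "
from h import *
need(*pick(.0,20))"
```

```text
time_s: 4.2
ee_pos: [0.6379, -0.1661, 0.0283]
eef_rot: [-3.141, 0.344, -0.39]
wrist_force: [0.6, -0.3, 0.6]
opening: 0.0645
finger_force: 0.0
t 4.2 now-tool units shift [-0.006 -0.008  0.137] turn/8deg [ 0.001 -0.034  0.009] target-tool shift [-0.006 -0.008  0.137]
 q [-0.32   0.852  0.849  0.024  1.783  1.642] pos [ 0.6379 -0.1661  0.0283] F [ 0.6 -0.3  0.6] open 0.0645 ff 0.0
```

```bash

python3 -m handwheel '[[0.01,0,0.03,0,0,0,0.25],[0.01,0,0.03,0,0,0,0.25],[0,0,0,0,0,0,0.25],[0,0,0,0,0,0,0.45],[0.0,0,0.0,0,0,0,0.6],[0,0,0.0,0,0,0,0.7],[0,0,0.0,0,0,0,0.7],[0.0,0,0.0,0,0,0,0.7]]' 80
python3 -c "
from h import *
need(*pick(.0,20))"
```

```text
time_s: 5.2
ee_pos: [0.6381, -0.1662, 0.0256]
eef_rot: [-3.141, 0.343, -0.39]
wrist_force: [2.0, -0.9, 5.6]
opening: 0.0431
finger_force: 81.9
t 5.2 now-tool units shift [-0.029 -0.009  0.088] turn/8deg [ 0.    -0.041  0.009] target-tool shift [-0.029 -0.008  0.088]
 q [-0.32   0.855  0.85   0.024  1.779  1.641] pos [ 0.6381 -0.1662  0.0256] F [ 2.  -0.9  5.6] open 0.0431 ff 81.9
```

```bash

python3 -m handwheel '[[-0.1,0,-0.3,0,0,0,0.8],[-0.2,0,-0.55,0,0,0,0.8],[-0.2,0,-0.55,0,0,0,0.8],[-0.2,0,-0.55,0,0,0,0.8],[-0.2,0,-0.55,0,0,0,0.8],[-0.2,0,-0.55,0,0,0,0.8],[0,0,0,0,0,0,0.8],[0,0,0,0,0,0,0.8]]' 100
python3 - <<'E'
from h import *
need(*pick(.15,20))
s=cv2.cvtColor(get_image("scene"),cv2.COLOR_RGB2BGR)
cv2.imwrite("pics/b.png",crop(0,s,120,80,130,130,4))
E
```

```text
time_s: 6.2
ee_pos: [0.6371, -0.1659, 0.1853]
eef_rot: [-3.142, 0.347, -0.39]
wrist_force: [-0.1, -0.4, -1.7]
opening: 0.0429
finger_force: 101.5
t 6.2 now-tool units shift [ 0.058 -0.01   0.263] turn/8deg [ 0.003 -0.014  0.009] target-tool shift [ 0.058 -0.01   0.263]
 q [-0.32   0.739  0.703  0.027  2.046  1.649] pos [ 0.6371 -0.1659  0.1853] F [-0.1 -0.4 -1.7] open 0.0429 ff 101.5
```

View pics/b.png

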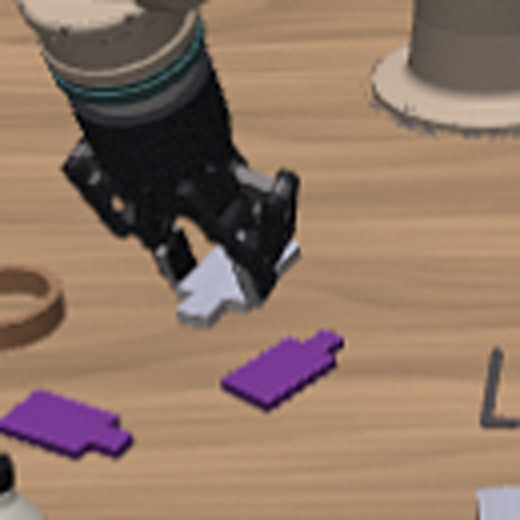

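The picture shows the plate held flat between the fingers at about (215,280), tab toward the camera. I fit a simple arm model to the logged poses to check how steep the plate can be set.

```bash
cat > kin.py <<'E'
from h import *
from scipy.optimize import least_squares as LS
D=[([-1.19528,.0528,1.40165,0,1.68858,-.07027],[.22632,-.47346,.25553],[-3.14016,-.0001,.44579]),
([-.707,.598,.735,0,1.808,1.202],[.5609,-.4304,.256],[-3.141,0,-.338]),
([-.324,.748,.7,.017,2.047,1.639],[.636,-.1708,.1811],[3.135,.353,-.389]),
([-.32,.802,.823,.025,1.858,1.643],[.6378,-.1661,.0782],[-3.141,.343,-.39]),
([-.32,.852,.849,.024,1.783,1.642],[.6379,-.1661,.0283],[-3.141,.344,-.39]),
([-.32,.739,.703,.027,2.046,1.649],[.6371,-.1659,.1853],[-3.142,.347,-.39])]
def rot(a,t): return R.from_euler(a,t).as_matrix()
def fk(q,p):
    a1,d1,a2,a3,e,dt,b=p
    A=rot('z',q[0]);B=A@rot('y',q[1]);C=A@rot('y',q[1]+q[2]);E=C@rot('z',q[3])@rot('y',q[4])@rot('z',q[5])
    return A@[a1,b,d1]+B@[0,0,a2]+C@[e,0,a3]+E@[0,0,dt],E
f=lambda p:np.concatenate([fk(q,p)[0]-x for q,x,_ in D])
s=LS(f,[0,.2,.4,.4,0,.2,.037]);P=s.x
# constant turn about tool z
K=R.from_matrix(fk(D[0][0],P)[1].T@rot('xyz',D[0][2])).as_rotvec()[2]
LO=np.array([-2.9,-.91,.12,-1.06,.26,-2.93]);HI=np.array([2.9,2.17,2.37,4.2,2.73,2.93])
def ik(pos,Rm,q0):
    def g(q):
        x,E=fk(q,P);return np.r_[(x-pos)*5,R.from_matrix((E@rot('z',K)).T@Rm).as_rotvec()]
    r=LS(g,np.clip(q0,LO+.01,HI-.01),bounds=(LO,HI));return r.x,np.linalg.norm(r.fun)
def place(al,fx,fz,fy=0.):
    "lean al deg from vertical toward +X, plate_foot at vise fx,fy,fz"
    V=rot('z',VY);a=np.radians(al)
    px=V@[np.sin(a),0,np.cos(a)];py=V@[0,1.,0];pz=np.cross(px,py)
    xt=.941*px-.338*pz;zt=-.338*px-.941*pz
    Rm=np.c_[xt,-py,zt];foot=np.r_[VI,0]+V@[fx,fy,fz]
    return foot-Rm@[-.0514,0,.0403],Rm
E
python3 - <<'E'
from kin import *
print(np.round(P,4),K,np.abs(f(P)).max())
for q,x,r in D: print(R.from_matrix((fk(q,P)[1]@rot('z',K)).T@rot('xyz',r)).magnitude(),end=' ')
q=D[-1][0]
for al in(60,50,40,30,20,10,0):
    q,e=ik(*place(al,.0,.023),q);print(al,np.round(place(al,0,.023)[0],3),np.round(q,2),round(e,4))
E
```

```text
[-1.000e-04  2.071e-01  3.525e-01  4.962e-01  1.078e-01  2.543e-01
  3.690e-02] 1.5707925825618234 0.000331049056748689
1.4718291559503337e-06 0.0009978747109127895 0.0012185762793896547 0.001094283832885284 0.0010385837951813082 0.0006996103013594774 60 [0.642 0.163 0.072] [ 0.21  0.45  1.32 -0.06  1.21  1.9 ] 0.0
50 [0.633 0.164 0.079] [ 0.24  0.33  1.48 -0.14  1.    1.97] 0.0
40 [0.622 0.165 0.084] [ 0.28  0.23  1.63 -0.26  0.8   2.09] 0.0
30 [0.612 0.166 0.087] [ 0.31  0.16  1.77 -0.47  0.61  2.29] 0.0
20 [0.6   0.168 0.088] [ 0.35  0.12  1.89 -0.86  0.46  2.68] 0.0
10 [0.589 0.169 0.088] [ 0.36  0.08  1.96 -1.06  0.4   2.87] 0.1074
0 [0.578 0.17  0.085] [ 0.34  0.02  2.01 -1.06  0.33  2.85] 0.2752
```

```bash
python3 -c "
from kin import *
print(place(30,.003,.09)[0]);need(*place(30,.003,.09))"
```

```text
[0.614614   0.16614899 0.15395843]
t 6.25 now-tool units shift [-2.549 -5.972  1.581] turn/8deg [ 0.38   7.47  -2.123] target-tool shift [-1.253 -6.559 -0.253]
 q [-0.32   0.74   0.703  0.027  2.046  1.649] pos [ 0.6369 -0.1658  0.1848] F [ 0.3  0.2 -1.7] open 0.0427 ff 101.5
```

```bash

python3 -m handwheel '[[-0.32,-0.75,0.2,0,0,0,0.8],[-0.32,-0.75,0.2,0,0,0,0.8],[-0.32,-0.75,0.2,0,0,0,0.8],[-0.32,-0.75,0.2,0,0,0,0.8],[-0.32,-0.75,0.2,0,0,0,0.8],[-0.32,-0.75,0.2,0,0,0,0.8],[-0.32,-0.75,0.2,0,0,0,0.8],[-0.32,-0.75,0.2,0,0,0,0.8]]' 100
python3 -m handwheel '[[0,0,0,0.038,0.747,-0.212,0.8],[0,0,0,0.038,0.747,-0.212,0.8],[0,0,0,0.038,0.747,-0.212,0.8],[0,0,0,0.038,0.747,-0.212,0.8],[0,0,0,0.038,0.747,-0.212,0.8],[0,0,0,0.038,0.747,-0.212,0.8],[0,0,0,0.038,0.747,-0.212,0.8],[0,0,0,0.038,0.747,-0.212,0.8]]' 100
python3 -c "
from kin import *
need(*place(30,.003,.09))"
```

```text
time_s: 7.25
ee_pos: [0.6141, 0.1688, 0.153]
eef_rot: [3.14, 0.347, -0.39]
wrist_force: [0.1, -0.0, -0.9]
opening: 0.0427
finger_force: 101.6
time_s: 8.25
ee_pos: [0.614, 0.1674, 0.1531]
eef_rot: [-3.116, -0.497, -0.168]
wrist_force: [0.1, -0.7, -1.9]
opening: 0.0425
finger_force: 101.7
t 8.25 now-tool units shift [ 0.022  0.023 -0.008] turn/8deg [ 0.085  1.468 -0.411] target-tool shift [ 0.022  0.024 -0.004]
 q [ 0.282  0.139  1.58  -0.225  0.97   2.1  ] pos [0.614  0.1674 0.1531] F [ 0.1 -0.7 -1.9] open 0.0425 ff 101.7
```

```bash

python3 -m handwheel '[[0.02,0.02,0,0.04,0.73,-0.2,0.8],[0,0,0,0.04,0.73,-0.2,0.8],[0,0,0,0,0,0,0.8],[0,0,0,0,0,0,0.8],[0,0,0,0,0,0,0.8],[0,0,0,0,0,0,0.8],[0,0,0,0,0,0,0.8],[0,0,0,0,0,0,0.8]]' 100
python3 - <<'E'
from kin import *
need(*place(30,.003,.045));
t=cv2.cvtColor(get_image("top"),cv2.COLOR_RGB2BGR);s=cv2.cvtColor(get_image("scene"),cv2.COLOR_RGB2BGR)
cv2.imwrite("pics/c.png",np.hstack([crop(0,t,150,140,80,110,5),crop(0,s,265,120,80,110,5)]))
V=rot('z',VY);a=np.radians(30)
st=status.get_state();Rm=rot('xyz',st['eef_rot']);foot=st['ee_pos']+Rm@[-.0514,0,.0403]
px=Rm@[.941,0,-.338];print(foot,px)
print("foot",((proj("scene",foot)-[265,120]+.4)*5+[400,0]),"tab",((proj("scene",foot+.092*px)-[265,120]+.4)*5+[400,0]))
E
```

```text
time_s: 9.25
ee_pos: [0.6158, 0.1664, 0.1556]
eef_rot: [-3.139, -0.701, -0.107]
wrist_force: [1.1, -0.0, -0.8]
opening: 0.0425
finger_force: 101.8
t 9.25 now-tool units shift [-0.619  0.009  0.697] turn/8deg [ 0.003  0.01  -0.025] target-tool shift [-0.62   0.007  0.696]
 q [ 0.309  0.067  1.715 -0.393  0.741  2.193] pos [0.6158 0.1664 0.1556] F [ 1.1 -0.  -0.8] open 0.0425 ff 101.8
[0.60257474 0.16793721 0.09161581] [ 0.49814117 -0.05412214  0.86524631]
foot [[637.7259747 239.3724092]] tab [[655.68460772 151.14086055]]
```

View pics/c.png

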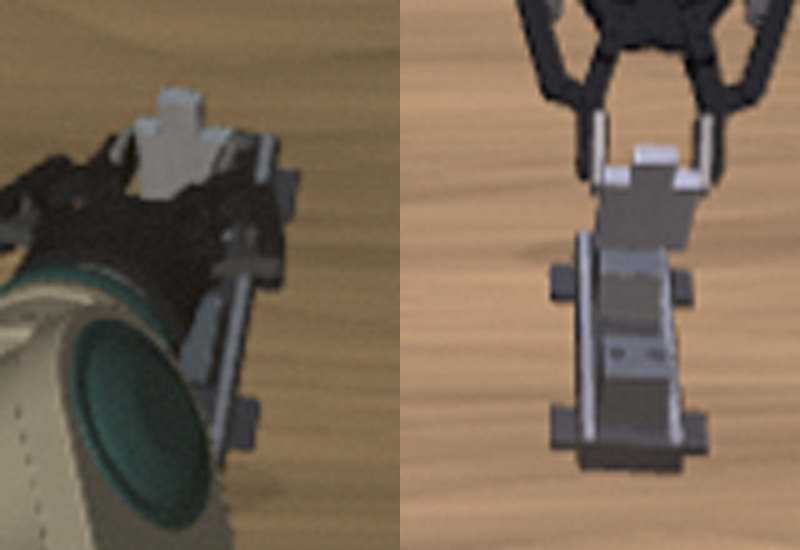

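Tab and shoulders (right half, about (656,152)) lie where predicted, and the plate is centred over the vise. I lower it into the slot.

```bash

python3 -m handwheel '[[-0.163,0,0.185,0,0,-0.02,0.8],[-0.163,0,0.185,0,0,0,0.8],[-0.163,0,0.185,0,0,0,0.8],[-0.163,0,0.185,0,0,0,0.8],[-0.163,0,0.185,0,0,0,0.8],[0,0,0,0,0,0,0.8],[0,0,0,0,0,0,0.8],[0,0,0,0,0,0,0.8]]' 100
python3 -c "
from kin import *
need(*place(30,.003,.0225))"
```

```text
time_s: 10.35
ee_pos: [0.6148, 0.1667, 0.0947]
eef_rot: [-3.141, -0.702, -0.103]
wrist_force: [0.9, -0.8, -1.3]
opening: 0.0422
finger_force: 101.8
t 10.35 now-tool units shift [-0.11   0.012  0.124] turn/8deg [-0.     0.    -0.006] target-tool shift [-0.11   0.011  0.124]
 q [ 0.311  0.151  1.76  -0.461  0.623  2.277] pos [0.6148 0.1667 0.0947] F [ 0.9 -0.8 -1.3] open 0.0422 ff 101.8
```

```bash

python3 -m handwheel '[[-0.02,0,0.02,0,0,0,0.8],[-0.02,0,0.02,0,0,0,0.8],[-0.02,0,0.025,0,0,0,0.8],[-0.02,0,0.025,0,0,0,0.8],[0,0,0,0,0,0,0.8],[0,0,0,0,0,0,0.8],[0,0,0,0,0,0,0.8],[0,0,0,0,0,0,0.8]]' 100
python3 -c "
from kin import *
need(*place(30,.003,.0225))"
```

```text
time_s: 11.35
ee_pos: [0.6143, 0.1666, 0.0879]
eef_rot: [-3.141, -0.701, -0.103]
wrist_force: [-0.4, -0.0, -0.7]
opening: 0.0425
finger_force: 101.8
t 11.35 now-tool units shift [-0.014  0.009  0.027] turn/8deg [ 0.003  0.009 -0.004] target-tool shift [-0.014  0.009  0.027]
 q [ 0.311  0.161  1.764 -0.469  0.611  2.288] pos [0.6143 0.1666 0.0879] F [-0.4 -0.  -0.7] open 0.0425 ff 101.8
```

```bash

python3 -m handwheel '[[-0.015,0,0.017,0,0,0,0.8],[-0.013,0,0.015,0,0,0,0.8],[0,0,0,0,0,0,0.8],[0,0,0,0,0,0,0.8],[0,0,0,0,0,0,0.8],[0,0,0,0,0,0,0.8],[0,0,0,0,0,0,0.8],[0,0,0,0,0,0,0.8]]' 100
python3 -c "
from kin import *
need(*place(30,.003,.0225))"
```

```text
time_s: 12.35
ee_pos: [0.6145, 0.1667, 0.0862]
eef_rot: [-3.141, -0.702, -0.103]
wrist_force: [1.3, -1.0, 3.1]
opening: 0.0426
finger_force: 102.0
t 12.35 now-tool units shift [ 0.006  0.01  -0.003] turn/8deg [ 0.001  0.003 -0.004] target-tool shift [ 0.006  0.01  -0.003]
 q [ 0.311  0.164  1.765 -0.472  0.607  2.291] pos [0.6145 0.1667 0.0862] F [ 1.3 -1.   3.1] open 0.0426 ff 102.0
```

```bash

python3 -m handwheel '[[0,0,0,0,0,0,0.45],[0,0,0,0,0,0,0.3],[0,0,0,0,0,0,0.2],[0,0,0,0,0,0,0.2],[0,0,0,0,0,0,0.2],[0,0,-0.4,0,0,0,0.2],[0,0,-0.7,0,0,0,0.2],[0,0,-0.7,0,0,0,0.2]]' 40
python3 - <<'E'
from kin import *
s=cv2.cvtColor(get_image("scene"),cv2.COLOR_RGB2BGR);t=cv2.cvtColor(get_image("top"),cv2.COLOR_RGB2BGR)
cv2.imwrite("pics/d.png",np.hstack([crop(0,t,150,140,80,110,5),crop(0,s,265,120,80,110,5)]))
need(*place(30,.003,.0225))
E
```

```text
time_s: 13.35
ee_pos: [0.5558, 0.1725, 0.1551]
eef_rot: [3.142, -0.701, -0.103]
wrist_force: [0.0, 0.1, 0.1]
opening: 0.0685
finger_force: 0.0
t 13.45 now-tool units shift [-0.044  0.032  1.85 ] turn/8deg [-0.017 -0.028 -0.01 ] target-tool shift [-0.037  0.027  1.85 ]
 q [ 0.366 -0.086  1.862 -0.435  0.762  2.263] pos [0.5567 0.1734 0.1583] F [-0.2 -0.1  0.3] open 0.0685 ff 0.0
```

View pics/d.png

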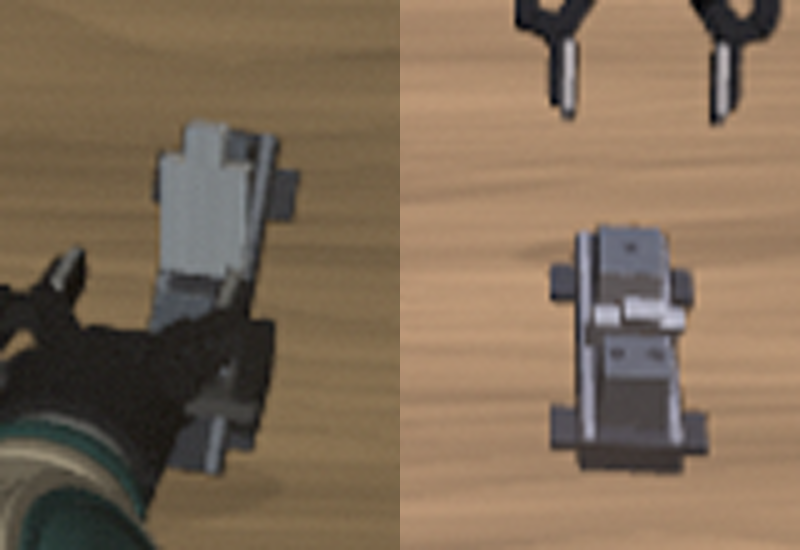

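The plate sits in the slot with its foot down, leaning over the fixed jaw (top view: foot edge about y=275, tab end about (205,125)). Next I close the fingers and go behind the loose jaw.

```bash
cat >> kin.py <<'E'
def push(vx,z,tilt=20,vy=0.):
    V=rot('z',VY);a=np.radians(tilt)
    return TR(np.r_[VI,0]+V@[vx,vy,z],V@[1,0,0],V@[np.sin(a),0,-np.cos(a)])
E
python3 -c "
from kin import *
q=status.get_state()['q']
for a in((-.12,.16),(-.12,.06),(-.044,.06)): print(ik(*push(*a),q))
need(*push(-.12,.16))"
```

```text
(array([ 0.36362201, -0.13800233,  1.80989636, -0.16828476,  1.16050931,
        2.07969459]), np.float64(6.118940624325921e-15))
(array([ 0.36362201, -0.0041535 ,  1.90014214, -0.19135966,  0.9399841 ,
        2.12580177]), np.float64(4.150105607262684e-11))
(array([ 0.29557367,  0.17640069,  1.70708604, -0.16466305,  0.94084234,
        2.04432903]), np.float64(1.3117022670699082e-14))
t 13.45 now-tool units shift [-1.162  0.026 -1.037] turn/8deg [-0.018 -2.559 -0.007] target-tool shift [-1.451  0.027 -0.565]
 q [ 0.366 -0.086  1.862 -0.435  0.762  2.263] pos [0.5567 0.1734 0.1583] F [-0.2 -0.1  0.3] open 0.0685 ff 0.0
```

```bash

python3 -m handwheel '[[-0.3,0,-0.35,0,0,0,0.6],[-0.5,0,-0.4,0,0,0,1],[-0.36,0.026,-0.29,0,0,0,1],[0,0,0,0,-0.64,0,1],[0,0,0,0,-0.64,0,1],[0,0,0,0,-0.64,0,1],[0,0,0,0,-0.64,0,1],[0,0,0,0,0,0,1]]' 40
python3 - <<'E'
from kin import *
need(*push(-.12,.06))
t=cv2.cvtColor(get_image("top"),cv2.COLOR_RGB2BGR);s=cv2.cvtColor(get_image("scene"),cv2.COLOR_RGB2BGR)
cv2.imwrite("pics/e.png",np.hstack([crop(0,t,165,140,50,80,8),crop(0,s,285,150,50,80,8)]))
# predicted leaning plate outlines (upper face) for comparison
V=rot('z',VY)
for al,fx in((50,-.018),(55,-.023)):
    a=np.radians(al);px=V@[np.sin(a),0,np.cos(a)];py=V@[0,1.,0];pz=np.cross(px,py)
    ft=np.r_[VI,0]+V@[fx,0,.02+.005*np.sin(a)]
    C=[ft+pz*.005+px*i+py*j for i,j in((0,.023),(0,-.023),(.07,.023),(.07,-.023),(.092,.01),(.092,-.01))]
    print(al,np.round((proj("top",C)-[165,140]+.43)*8).tolist(),np.round((proj("scene",C)-[285,150]+.43)*8+[400,0]).tolist())
E
```

```text
time_s: 14.45
ee_pos: [0.48, 0.1788, 0.1564]
eef_rot: [3.141, -0.344, -0.104]
wrist_force: [0.2, -0.0, -0.2]
opening: -0.0002
finger_force: 0.0
t 14.45 now-tool units shift [-0.669 -0.022  1.809] turn/8deg [ 0.007  0.036 -0.014] target-tool shift [-0.678 -0.022  1.805]
 q [ 0.36  -0.132  1.812 -0.166  1.157  2.078] pos [0.48   0.1788 0.1564] F [ 0.2 -0.  -0.2] open -0.0002 ff 0.0
50 [[135.0, 465.0], [270.0, 482.0], [139.0, 281.0], [278.0, 299.0], [180.0, 226.0], [241.0, 234.0]] [[669.0, 265.0], [530.0, 260.0], [693.0, 247.0], [544.0, 242.0], [658.0, 240.0], [592.0, 237.0]]
55 [[133.0, 478.0], [267.0, 496.0], [141.0, 287.0], [279.0, 305.0], [183.0, 230.0], [243.0, 237.0]] [[669.0, 256.0], [530.0, 250.0], [691.0, 257.0], [543.0, 251.0], [656.0, 256.0], [590.0, 253.0]]
```

View pics/e.png

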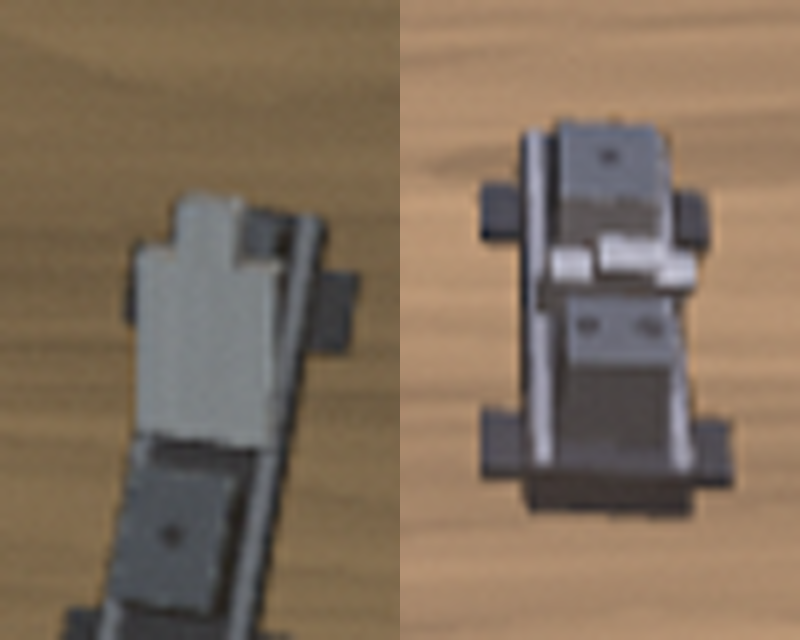

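The plate leans about 45° in the slot, with its foot about 10 mm ahead of the loose jaw. It is centred across the jaws: tab (211,196) and foot (205,438) match the prediction. I lower the closed fingers behind the loose jaw.

```bash

python3 -m handwheel '[[-0.15,0,0.4,0,0,0,1],[-0.18,-0.02,0.5,0,0,0,1],[-0.18,0,0.5,0,0,0,1],[-0.16,0,0.4,0,0,0,1],[0,0,0,0,0.03,0,1],[0,0,0,0,0,0,1],[0,0,0,0,0,0,1],[0,0,0,0,0,0,1]]' 40
python3 -c "
from kin import *
need(*push(-.09,.06))"
```

```text
time_s: 15.55
ee_pos: [0.4783, 0.1805, 0.0617]
eef_rot: [-3.141, -0.349, -0.103]
wrist_force: [-0.9, -0.2, -0.0]
opening: -0.0
finger_force: 0.0
t 15.55 now-tool units shift [0.569 0.008 0.244] turn/8deg [-0.003 -0.002 -0.006] target-tool shift [0.569 0.008 0.244]
 q [ 0.366 -0.011  1.904 -0.191  0.943  2.128] pos [0.4783 0.1805 0.0617] F [-0.9 -0.2 -0. ] open -0.0 ff 0.0
```

```bash

python3 -m handwheel '[[0.094,0,0.04,0,0,0,1],[0.094,0,0.04,0,0,0,1],[0.094,0,0.04,0,0,0,1],[0.094,0,0.04,0,0,0,1],[0.094,0,0.034,0,0,0,1],[0.094,0,0.034,0,0,0,1],[0.094,0,0.034,0,0,0,1],[0.094,0,0.034,0,0,0,1]]' 40
python3 -c "
from kin import *
need(*push(-.044,.06))"
```

```text
time_s: 16.55
ee_pos: [0.518, 0.1762, 0.0596]
eef_rot: [3.141, -0.347, -0.103]
wrist_force: [-3.8, 0.2, 3.2]
opening: 0.0
finger_force: 2.2
t 16.55 now-tool units shift [0.698 0.002 0.244] turn/8deg [ 0.004  0.016 -0.004] target-tool shift [0.698 0.003 0.246]
 q [ 0.327  0.089  1.804 -0.177  0.938  2.083] pos [0.518  0.1762 0.0596] F [-3.8  0.2  3.2] open 0.0 ff 2.2
```

```bash

python3 -m handwheel '[[0.056,0,0.02,0,0,0,1],[0.056,0,0.02,0,0,0,1],[0.056,0,0.02,0,0,0,1],[0.056,0,0.02,0,0,0,1],[0.056,0,0.02,0,0,0,1],[0.056,0,0.02,0,0,0,1],[0.056,0,0.02,0,0,0,1],[0.056,0,0.02,0,0,0,1]]' 40
python3 -c "
from kin import *
need(*push(-.044,.06))"
```

```text
time_s: 17.55
ee_pos: [0.5415, 0.1735, 0.0596]
eef_rot: [3.141, -0.347, -0.103]
wrist_force: [-5.0, -2.3, 2.4]
opening: 0.0
finger_force: 2.7
t 17.55 now-tool units shift [ 0.252 -0.002  0.082] turn/8deg [ 0.006  0.016 -0.004] target-tool shift [ 0.252 -0.002  0.083]
 q [ 0.306  0.145  1.744 -0.169  0.94   2.058] pos [0.5415 0.1735 0.0596] F [-5.  -2.3  2.4] open 0.0 ff 2.7
```

```bash

python3 -m handwheel '[[0.02,0,0.007,0,0,0,1],[0.02,0,0.007,0,0,0,1],[0.02,0,0.007,0,0,0,1],[0.02,0,0.007,0,0,0,1],[0.02,0,0.007,0,0,0,1],[0.02,0,0.007,0,0,0,1],[0.02,0,0.007,0,0,0,1],[0.02,0,0.007,0,0,0,1]]' 40
python3 -c "
from kin import *
need(*push(-.044,.06))"
```

```text
time_s: 18.55
ee_pos: [0.5499, 0.1726, 0.0596]
eef_rot: [3.141, -0.347, -0.103]
wrist_force: [-5.1, -1.5, 2.4]
opening: 0.0001
finger_force: 2.4
t 18.55 now-tool units shift [ 0.094 -0.003  0.026] turn/8deg [ 0.007  0.015 -0.004] target-tool shift [ 0.093 -0.003  0.026]
 q [ 0.299  0.164  1.721 -0.166  0.941  2.05 ] pos [0.5499 0.1726 0.0596] F [-5.1 -1.5  2.4] open 0.0001 ff 2.4
```

Steps of 0.5 mm now, watching the force.

```bash

python3 -m handwheel '[[0.01,0,0.004,0,0,0,1],[0.01,0,0.003,0,0,0,1],[0.01,0,0.004,0,0,0,1],[0.01,0,0.003,0,0,0,1],[0.01,0,0.004,0,0,0,1],[0.01,0,0.003,0,0,0,1],[0.01,0,0.003,0,0,0,1],[0,0,0,0,0,0,1]]' 40
python3 -c "
from kin import *
need(*push(-.044,.06))"
```

```text
time_s: 19.55
ee_pos: [0.5536, 0.1722, 0.0597]
eef_rot: [3.141, -0.347, -0.103]
wrist_force: [-5.6, -2.2, 2.5]
opening: -0.0004
finger_force: 2.1
t 19.55 now-tool units shift [ 0.023 -0.004  0.001] turn/8deg [ 0.007  0.015 -0.005] target-tool shift [ 0.023 -0.004  0.001]
 q [ 0.296  0.173  1.712 -0.165  0.942  2.046] pos [0.5536 0.1722 0.0597] F [-5.6 -2.2  2.5] open -0.0004 ff 2.1
```

```bash

python3 -m handwheel '[[0.008,0,0.003,0,0,0,1],[0.008,0,0.003,0,0,0,1],[0.008,0,0.003,0,0,0,1],[0,0,0,0,0,0,1],[0,0,0,0,0,0,1],[0,0,0,0,0,0,1],[0,0,0,0,0,0,1],[0,0,0,0,0,0,1]]' 40
python3 -m handwheel '[[0.008,0,0.003,0,0,0,1],[0.008,0,0.003,0,0,0,1],[0,0,0,0,0,0,1],[0,0,0,0,0,0,1],[0,0,0,0,0,0,1],[0,0,0,0,0,0,1],[0,0,0,0,0,0,1],[0,0,0,0,0,0,1]]' 40
```

```text
time_s: 20.55
ee_pos: [0.5549, 0.1721, 0.0596]
eef_rot: [3.141, -0.347, -0.103]
wrist_force: [-5.1, -2.3, -0.2]
opening: 0.0
finger_force: 2.1
time_s: 21.55
ee_pos: [0.5557, 0.1723, 0.0597]
eef_rot: [3.142, -0.347, -0.103]
wrist_force: [-4.8, -2.8, -1.2]
opening: -0.0
finger_force: 1.8
```

```bash

python3 -m handwheel '[[0.008,0,0.003,0,0,0,1],[0.008,0,0.003,0,0,0,1],[0,0,0,0,0,0,1],[0,0,0,0,0,0,1],[0,0,0,0,0,0,1],[0,0,0,0,0,0,1],[0,0,0,0,0,0,1],[0,0,0,0,0,0,1]]' 40
python3 - <<'E'
from kin import *
t=cv2.cvtColor(get_image("top"),cv2.COLOR_RGB2BGR);s=cv2.cvtColor(get_image("scene"),cv2.COLOR_RGB2BGR)
cv2.imwrite("pics/f.png",np.hstack([crop(0,t,165,140,50,75,8),crop(0,s,285,145,50,75,8)]))
need(*push(-.044,.06))
E
```

```text
time_s: 22.55
ee_pos: [0.5565, 0.1722, 0.0598]
eef_rot: [3.141, -0.347, -0.103]
wrist_force: [-4.4, -2.9, 0.0]
opening: -0.0
finger_force: 2.2
t 22.65 now-tool units shift [-0.032  0.002 -0.017] turn/8deg [ 0.003  0.013 -0.005] target-tool shift [-0.032  0.002 -0.017]
 q [ 0.294  0.18   1.704 -0.164  0.942  2.043] pos [0.5565 0.1722 0.0597] F [-4.9 -3.  -0.1] open -0.0002 ff 2.2
```

View pics/f.png

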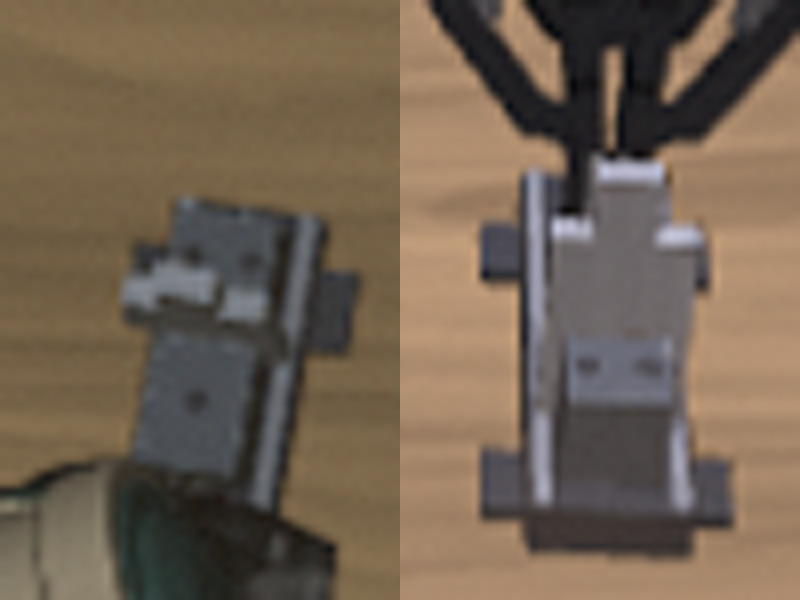

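The plate now stands nearly upright between the jaws (right half: tab (630,170), shoulders at y≈235). The force is still only the jaw drag, so I keep going in small steps.

```bash

python3 -m handwheel '[[0.006,0,0.002,0,0,0,1],[0.006,0,0.002,0,0,0,1],[0,0,0,0,0,0,1],[0,0,0,0,0,0,1],[0,0,0,0,0,0,1],[0,0,0,0,0,0,1],[0,0,0,0,0,0,1],[0,0,0,0,0,0,1]]' 40
python3 -m handwheel '[[0.006,0,0.002,0,0,0,1],[0.006,0,0.002,0,0,0,1],[0,0,0,0,0,0,1],[0,0,0,0,0,0,1],[0,0,0,0,0,0,1],[0,0,0,0,0,0,1],[0,0,0,0,0,0,1],[0,0,0,0,0,0,1]]' 40
```

```text
time_s: 23.65
ee_pos: [0.5568, 0.1722, 0.0597]
eef_rot: [3.141, -0.346, -0.103]
wrist_force: [-8.4, -2.8, 0.6]
opening: 0.0
finger_force: 3.7
time_s: 24.65
ee_pos: [0.5569, 0.1722, 0.0596]
eef_rot: [3.141, -0.345, -0.103]
wrist_force: [-11.2, -2.5, 4.4]
opening: 0.0002
finger_force: 5.8
```

```bash

python3 -m handwheel '[[0.006,0,0.002,0,0,0,1],[0.006,0,0.002,0,0,0,1],[0.006,0,0.002,0,0,0,1],[0,0,0,0,0,0,1],[0,0,0,0,0,0,1],[0,0,0,0,0,0,1],[0,0,0,0,0,0,1],[0,0,0,0,0,0,1]]' 40
python3 -m handwheel '[[-0.03,0,-0.01,0,0,0,1],[-0.03,0,-0.01,0,0,0,1],[-0.1,0,-0.04,0,0,0,1],[-0.3,0,-0.1,0,0,0,1],[-0.3,0,-0.1,0,0,0,1],[-0.3,0,-0.1,0,0,0,1],[-0.3,0,-0.5,0,0,0,1],[-0.3,0,-0.5,0,0,0,1]]' 40
python3 - <<'E'
from kin import *
t=cv2.cvtColor(get_image("top"),cv2.COLOR_RGB2BGR);s=cv2.cvtColor(get_image("scene"),cv2.COLOR_RGB2BGR)
cv2.imwrite("pics/g.png",np.hstack([crop(0,t,165,140,50,75,8),crop(0,s,285,145,50,75,8)]))
need(*push(-.12,.1))
V=rot('z',VY);g=lambda *v:np.r_[VI,0]+V@np.array(v)
C=[g(.025,0,.112),g(.020,.023,.09),g(.020,-.023,.09),g(.030,.023,.09),g(.030,-.023,.09),g(.020,.017,.054),g(.020,-.017,.054)]
print(np.round((proj("top",C)-[165,140]+.43)*8).tolist(),np.round((proj("scene",C)-[285,145]+.43)*8+[400,0]).tolist())
E
```

```text
time_s: 25.65
ee_pos: [0.5572, 0.1721, 0.0596]
eef_rot: [3.141, -0.343, -0.103]
wrist_force: [-18.6, -2.6, 8.7]
opening: 0.0
finger_force: 9.1
time_s: 26.65
ee_pos: [0.4579, 0.1827, 0.0966]
eef_rot: [-3.141, -0.349, -0.103]
wrist_force: [0.1, -0.1, 1.0]
opening: 0.0004
finger_force: 0.0
t 26.75 now-tool units shift [0.404 0.025 0.112] turn/8deg [-0.02  -0.025 -0.002] target-tool shift [0.404 0.025 0.11 ]
 q [ 0.389 -0.119  1.925 -0.188  1.029  2.134] pos [0.4585 0.1834 0.0983] F [-0.3 -0.2  0.3] open -0.0002 ff 0.0
[[186.0, 283.0], [123.0, 305.0], [265.0, 324.0], [128.0, 275.0], [270.0, 294.0], [160.0, 332.0], [261.0, 346.0]] [[627.0, 165.0], [695.0, 219.0], [547.0, 213.0], [697.0, 237.0], [548.0, 231.0], [666.0, 312.0], [558.0, 308.0]]
```

View pics/g.png

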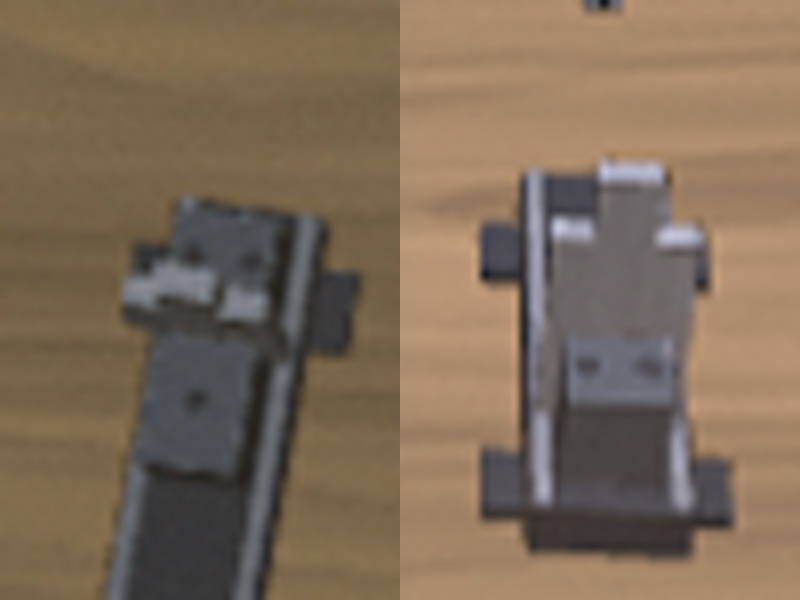

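The plate stands upright between the closed jaws, where predicted (tab about (186,283) in the top view), and the arm is clear. I hand it in.

```bash
python3 -c "
from cell import ticket
print(ticket.hand_in())"
```

```text
the job is handed in; nothing more can be done
None
```

The job is handed in at about 27 s: the plate stands tab up, centred and snug between the jaws, after a final push of about 19 N. The arm is clear and no bystander was touched; the hand-in gave no verdict, so this rests on my last pictures and force readings.

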